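# Complete the sampling kit: fill its empty vial pockets and pen slots

## Task

Complete the sampling kit in the white tray: stand one of the loose blue-capped vials from the bench, fully home, in every vial pocket that is still empty, and lay a loose green pen flat in every empty pen slot, its writing tip pointing the same way as that of the pen already lying there. Set the glass vials down, do not drop them; leave what is already in the tray, and all the other things on the bench, where they are.

Things in the scene. Friction and masses are not known exactly. Their poses are not given: they have to be found in the camera images.
- tray: white flat tray, 246 x 176 mm, 16 mm high rim, fixed to the bench; origin at the centre of its underside on the bench top, x along its 246 mm side, y along its 176 mm side. Its +x part is a dark grey foam block (top 32 mm above the bench) with six square pockets, 2 rows (40 mm apart along x) of 3 (54 mm apart along y); its -x part has three pen slots that run along y, side by side, 42 mm apart
- pocket_1 (a point): centre of the floor of a square vial pocket, 30 x 30 mm with bevelled edges, 27 mm deep, floor 4.5 mm above the bench; axes as the tray's; at tray x 56, y -54 mm. It may be empty or hold a vial
- pocket_2 (a point): centre of the floor of a square vial pocket, 30 x 30 mm with bevelled edges, 27 mm deep, floor 4.5 mm above the bench; axes as the tray's; at tray x 56, y 0 mm. It may be empty or hold a vial
- pocket_3 (a point): centre of the floor of a square vial pocket, 30 x 30 mm with bevelled edges, 27 mm deep, floor 4.5 mm above the bench; axes as the tray's; at tray x 56, y 54 mm. It may be empty or hold a vial
- pocket_4 (a point): centre of the floor of a square vial pocket, 30 x 30 mm with bevelled edges, 27 mm deep, floor 4.5 mm above the bench; axes as the tray's; at tray x 96, y -54 mm. It may be empty or hold a vial
- pocket_5 (a point): centre of the floor of a square vial pocket, 30 x 30 mm with bevelled edges, 27 mm deep, floor 4.5 mm above the bench; axes as the tray's; at tray x 96, y 0 mm. It may be empty or hold a vial
- pocket_6 (a point): centre of the floor of a square vial pocket, 30 x 30 mm with bevelled edges, 27 mm deep, floor 4.5 mm above the bench; axes as the tray's; at tray x 96, y 54 mm. It may be empty or hold a vial
- slot_1 (a point): centre of the floor of a pen slot, floor 14 mm above the bench; the slot runs along y of its frame (as the tray's), 158 mm long, 18 mm wide between 8 mm high ribs at both ends; between the ribs the middle 70 mm is open sideways for the fingers; at tray x -90 mm. It may be empty or hold a pen
- slot_2 (a point): centre of the floor of a pen slot, floor 14 mm above the bench; the slot runs along y of its frame (as the tray's), 158 mm long, 18 mm wide between 8 mm high ribs at both ends; between the ribs the middle 70 mm is open sideways for the fingers; at tray x -48 mm. It may be empty or hold a pen
- slot_3 (a point): centre of the floor of a pen slot, floor 14 mm above the bench; the slot runs along y of its frame (as the tray's), 158 mm long, 18 mm wide between 8 mm high ribs at both ends; between the ribs the middle 70 mm is open sideways for the fingers; at tray x -6 mm. It may be empty or hold a pen
- vial_a: clear vial with a blue screw cap, 25 mm across the cap, 22 mm across the body, 79 mm tall, upright, about 30 g; origin at the centre of its underside, z up along it. It stands either in a pocket of the tray or on the bench
- vial_b: clear vial with a blue screw cap, 25 mm across the cap, 22 mm across the body, 79 mm tall, upright, about 30 g; origin at the centre of its underside, z up along it. It stands either in a pocket of the tray or on the bench
- vial_c: clear vial with a blue screw cap, 25 mm across the cap, 22 mm across the body, 79 mm tall, upright, about 30 g; origin at the centre of its underside, z up along it. It stands either in a pocket of the tray or on the bench
- vial_d: clear vial with a blue screw cap, 25 mm across the cap, 22 mm across the body, 79 mm tall, upright, about 30 g; origin at the centre of its underside, z up along it. It stands either in a pocket of the tray or on the bench
- vial_e: clear vial with a blue screw cap, 25 mm across the cap, 22 mm across the body, 79 mm tall, upright, about 30 g; origin at the centre of its underside, z up along it. It stands either in a pocket of the tray or on the bench
- vial_f: clear vial with a blue screw cap, 25 mm across the cap, 22 mm across the body, 79 mm tall, upright, about 30 g; origin at the centre of its underside, z up along it. It stands either in a pocket of the tray or on the bench
- pen_a_mid (a point): middle of a green ball pen with a white end opposite its writing tip, 145 mm long, 11 to 12 mm thick, lying flat; the point lies on the pen's axis, 5.5 mm above what it lies on; its y runs along the pen, the writing tip at -y. The pen lies either in a slot of the tray or on the bench
- pen_b_mid (a point): middle of a green ball pen with a white end opposite its writing tip, 145 mm long, 11 to 12 mm thick, lying flat; the point lies on the pen's axis, 5.5 mm above what it lies on; its y runs along the pen, the writing tip at -y. The pen lies either in a slot of the tray or on the bench
- pen_c_mid (a point): middle of a green ball pen with a white end opposite its writing tip, 145 mm long, 11 to 12 mm thick, lying flat; the point lies on the pen's axis, 5.5 mm above what it lies on; its y runs along the pen, the writing tip at -y. The pen lies either in a slot of the tray or on the bench
- white_vial: bystander: vial with a white cap, 25 mm across, 58 mm tall, standing on the bench; origin under its centre; not one of the kit's
- corked_tube: bystander: glass tube with a cork, 29 mm across, 123 mm tall, standing on the bench; origin under its centre
- cup: bystander: specimen cup with a red lid, 69 mm across, 72 mm tall, on the bench; origin under its centre
- beaker: bystander: small glass beaker, 60 mm across, 70 mm tall, on the bench; origin under its centre
- paper_carton: bystander, obstacle: open cardboard paper carton fixed on the bench, walls 105 mm high with a back flap that leans outward; it reaches from 140 mm in front of (-x) to 80 mm behind its origin and 155 mm to either side

How it is judged:
By the outcome, as a careful person would: the job done as asked, in the order asked, and still so for the second after the job is handed in, with the robot touching nothing.
It also fails if it takes over 72 s, if anything falls off the work surface, if the arm or the gripper's body presses on something with over 40 N, if the wrist force passes 120 N, or if a joint passes its speed limit or range.

## Robot

A 6-joint arm with a two-finger parallel gripper is mounted at the origin on a cart in front of the work surface, level with it; the furniture and walls round the work are solid. World frame = base frame: x ahead of the robot, y to its left, z up, the work surface at z = 0. Lengths are in mm, angles in rad, forces in N, time in s.
With the tool pointing down it reaches from about 350 to 775 mm from the base axis. Payload 7.3 kg.
Tool frame: the origin (TCP) lies at the very end of the fingers, on their centre line; the grasp point (between the pads) lies 19 mm behind it; z points along the fingers, y is the line along which they close (so a half turn about z gives the same grasp; the last joint's range is limited). The gripper opens to 92 mm and grips with 3 to 60 N. Pads are 19 mm wide; open, the fingers measure 130 mm over their backs; the gripper's body (75 mm by 190 mm) begins 47 mm behind the grasp point.
Start: joints at [-0.146, 0.342, 1.524, -0, 1.275, -0.146], TCP at [525.019, 0.019, 226.741] pointing down, gripper open.
Joint ranges: [-2.53, 2.53], [-0.77, 2.02], [0.04, 2.7], [-1, 4.14], [0.28, 2.66], [-3.11, 3.11]. Speed limits (rad/s): [2.57, 2.57, 3.14, 3.14, 3.14, 3.14].

## Interface

Orientations are given as [roll, pitch, yaw] about the fixed x, y, z axes, in that order (R = Rz(yaw) Ry(pitch) Rx(roll)).
In Python, from plant import get_obs, optics, ticket, finder gives the robot as it stands.
- The arm moves only by the tool send_rows, never from a script. Its arguments are lists of equal length, an entry for each row: "offset": the shift along the tool's x, y, z scaled (see below), a list of three; "delta_rot": the turn, a rotation vector about the tool's x, y, z scaled (see below), a list of three. In form: {"offset": [[dx, dy, dz], ...], "delta_rot": [[rx, ry, rz], ...]}. A call has 1 to 8 rows; each row is the pose to reach, as a shift and turn from the pose commanded when the call began, along the tool's axes at that moment, turning the shorter way round; what a row does not reach only later rows make up. The controller multiplies each number of a shift by 120 mm and each number of a turn by 360 degrees. A row lasts 1/8 s, in which the tool goes at most 62.5 mm and 10.7 degrees, less where a joint would pass 70% of its speed; a pose out of reach is approached as far as the arm can. A call with a number of a shift or a turn outside -1 to 1 is refused whole. A call with a gripper value outside its range is refused whole. "grip" is the opening, from 0 (shut) to 1 (fully open), set as the call begins (left out, the last holds). The fingers move at their own pace and stop on an object; the grip force is fixed at half the most. Time passes only in rows, so rows that repeat a pose let the fingers close. It gives the time, the measured TCP pose, the force, the opening and the grip force at its end, in the units of the state.
- get_obs(): the state, without advancing time (a new reading comes with each control period).
- optics.capture(name): name is "scene" or "side" or "wrist"; returns the picture (384x512x3 uint8, red, green, blue); there is no depth.
- optics.get_calibration(name): a dict with "fx", "fy", "cx", "cy" (pixels), "world_from_camera" (4x4, takes a point from camera to world coordinates). Camera axes: x right, y down, z forward; pixel columns grow to the right and rows downward; lengths in mm; the calibration is good to about 2 mm. A picture is of the moment at which its call begins: read the wrist's pose just before it. get_calibration takes no time and is no camera call; for the wrist camera it gives the pose at the moment of the call.
- ticket.close_job(): hands the job in; it is judged then, once.
Trained networks look in the newest picture that a camera, given by its name, has taken for a name from the list of things; names that differ only in an ending like _2 or _b are one class to them, and where a whole thing is asked for, a point or a joint stands for the part that bears it (a point fixed in the world has none). Each returns a list of dicts, best first, with "confidence" (0 to 1); they miss things now and then, are a little off and sometimes report something else, mostly with a low value. They report only what shows in the picture. A call takes as long as a camera call.
- finder.boxes_of(target, camera): "box" ([left, top, right, bottom] in pixels, round what is visible of it).
- finder.silhouettes(target, camera): "region" (384x512 bool, what is visible of it) and "box" ([left, top, right, bottom] in pixels, round what is visible of it).
- finder.pinpoint(target, camera): "uv" ([column, row] in pixels: a listed point, or the origin of a listed thing).
The state is a dict: "time": time; "joint_positions": joint angles; "dq": joint speeds; "tau": joint torques, N m; "tool_pos": TCP position; "tcp_rot": TCP orientation; "contact_force": force on the tool from outside, world axes, zero at the start; "moment": the same for the moment, N m; "grip_width": finger opening in mm; "finger_force": force on a finger pad.
Only numpy, scipy, OpenCV 4.12 (cv2) and the standard library are available. Lean on these libraries where they do the work, as an engineer would, in place of code of your own. Each camera call takes 0.05 s, during which the arm holds its last target. There are 200 camera calls.

## Working session

There is one attempt and no reset: what is moved stays moved. The work goes in short steps, Python scripts to look and compute and a tool call to move; the robot and the scene stay as the last step left them, time stands still between calls to the robot, and variables do not carry over. Pictures are saved under pics/ and viewed, at most 10 in all, crops included, and the job is handed in when it is done.

Besides the shell and the picture viewer there is one more tool, called after "Request:" as name(argument=value, ...) on one line, values as JSON. send_rows: Moves the arm, as the interface text tells. Its arguments: {"type":"object","properties":{"offset":{"type":"array"},"delta_rot":{"type":"array"},"grip":{"type":"number"}},"required":["offset","delta_rot"]}

```bash
mkdir -p pics; ls
python3 - <<'E'
from plant import get_obs, optics, ticket, finder
import cv2,numpy as np
print(get_obs())
for c in ["scene","side"]:
    im=optics.capture(c); cv2.imwrite(f"pics/{c}0.png",cv2.cvtColor(im,cv2.COLOR_RGB2BGR))
    k=optics.get_calibration(c); print(c,k)
    for t in ["vial_a","pen_a_mid","tray","pocket_1","slot_1","white_vial","corked_tube"]:
        for r in finder.pinpoint(t,c): print(t,np.round(r["uv"],1),round(r["confidence"],2))
E
```

```text
pics
{'time': 0.0, 'joint_positions': array([-1.46012573e-01,  3.42699729e-01,  1.52496618e+00, -2.38497504e-05,
        1.27537647e+00, -1.46054081e-01]), 'dq': array([ 0.00024474,  0.0008483 ,  0.00207862, -0.00152659,  0.00051234,
       -0.00081379]), 'tau': array([ 7.61924657e-04, -4.31245601e+01, -2.44219762e+01,  7.17750052e-02,
        5.59406646e-02, -1.04314388e-04]), 'tool_pos': array([5.24622107e+02, 6.38947502e-02, 2.26074627e+02]), 'tcp_rot': array([-3.14015505e+00, -1.88422301e-04,  1.57084466e+00]), 'contact_force': array([ 0.50215218, -0.58340861, -0.51042057]), 'moment': array([ 0.01201718, -0.04215538, -0.01512366]), 'finger_force': 0.0, 'grip_width': 91.49833299595461}
scene {'fx': 398.8686044335051, 'fy': 398.8686044335051, 'cx': 258.4400401629088, 'cy': 189.55335826978583, 'world_from_camera': array([[ 7.37591677e-01, -4.02564616e-01,  5.42125675e-01,
        -1.41810471e+02],
       [-6.75237262e-01, -4.44039443e-01,  5.88968262e-01,
        -6.24844427e+02],
       [ 3.62740085e-03, -8.00481544e-01, -5.99346427e-01,
         7.34260766e+02],
       [ 0.0000000
[... 816 characters left out ...]
8e-01,
         8.09775989e+02],
       [ 2.36278715e-03, -9.01149437e-01, -4.33502144e-01,
         4.72870016e+02],
       [ 0.00000000e+00,  0.00000000e+00,  0.00000000e+00,
         1.00000000e+00]])}
vial_a [196.9 243. ] 0.83
vial_a [183.1 255.7] 0.57
pen_a_mid [216.2 268.2] 0.83
pen_a_mid [149.3 259.5] 0.6
pen_a_mid [202.6 216.2] 0.23
tray [198.2 266.4] 0.92
pocket_1 [183.9 239.3] 0.81
pocket_1 [170.9 250.1] 0.72
pocket_1 [165.3 265.6] 0.68
pocket_1 [198.4 242. ] 0.67
pocket_1 [151.7 261.1] 0.65
pocket_1 [180.1 256.2] 0.57
slot_1 [198.7 262.1] 0.72
slot_1 [215.4 269.6] 0.69
slot_1 [230.8 278.1] 0.66
slot_1 [197.1 243.2] 0.51
corked_tube [202.1 215.8] 0.94
corked_tube [188.2 239.6] 0.56
```

View pics/scene0.png

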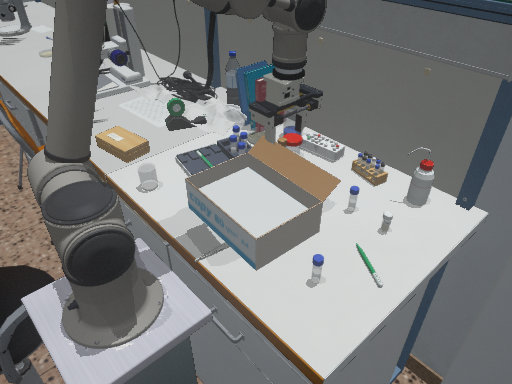

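View pics/side0.png

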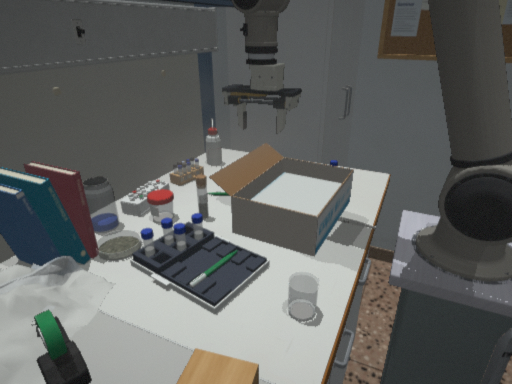

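```bash
cat > h.py <<'E'
from plant import get_obs, optics, ticket, finder
import cv2,numpy as np
from scipy.spatial.transform import Rotation as Rt
def on_plane(k,uv,z):
    T=k["world_from_camera"]; d=T[:3,:3]@[(uv[0]-k["cx"])/k["fx"],(uv[1]-k["cy"])/k["fy"],1.]
    return T[:3,3]+d*(z-T[2,3])/d[2]
def proj(k,p):
    T=k["world_from_camera"]; c=T[:3,:3].T@(np.asarray(p,float)-T[:3,3])
    return np.array([k["fx"]*c[0]/c[2]+k["cx"],k["fy"]*c[1]/c[2]+k["cy"]])
def tri(obs):
    A=np.zeros((3,3));b=np.zeros(3)
    for k,uv in obs:
        T=k["world_from_camera"]; d=T[:3,:3]@[(uv[0]-k["cx"])/k["fx"],(uv[1]-k["cy"])/k["fy"],1.];d/=np.linalg.norm(d)
        P=np.eye(3)-np.outer(d,d);A+=P;b+=P@T[:3,3]
    x=np.linalg.solve(A,b)
    return x,[np.round(proj(k,x)-uv,1) for k,uv in obs]
def snap(c,name):
    im=optics.capture(c); cv2.imwrite(f"pics/{name}.png",cv2.cvtColor(im,cv2.COLOR_RGB2BGR)); return im
E
python3 - <<'E'
from h import *
im=snap("wrist","w0"); k=optics.get_calibration("wrist"); print(k)
for t,z in [("vial_a",0),("pen_a_mid",5.5),("tray",0),("pocket_1",4.5),("slot_1",14),("white_vial",0)]:
    for r in finder.pinpoint(t,"wrist"): print(t,np.round(r["uv"],1),round(r["confidence"],2),on_plane(k,r["uv"],z).round(0))
ks=optics.get_calibration("side");kc=optics.get_calibration("scene")
for uv in [(216,268),(149,259.5)]: print(on_plane(ks,uv,14).round())
print(on_plane(ks,(198.2,266.4),0),on_plane(kc,(220,162.4),0))
E
```

```text
{'fx': 342.76685029805174, 'fy': 342.76685029805174, 'cx': 253.1078199564638, 'cy': 193.53458027966875, 'world_from_camera': array([[ 9.99999623e-01, -5.20060682e-04, -6.95138096e-04,
         5.24276724e+02],
       [-6.89447214e-04, -9.62340017e-01, -2.71847781e-01,
         7.38027382e+01],
       [-5.27581865e-04,  2.71848158e-01, -9.62340013e-01,
         3.84218032e+02],
       [ 0.00000000e+00,  0.00000000e+00,  0.00000000e+00,
         1.00000000e+00]])}
[484. 315.  14.]
[632. 351.  14.]
[ 5.32008817e+02  3.10979902e+02 -5.68434189e-14] [529.48149832 296.70939874   0.        ]
```

View pics/w0.png

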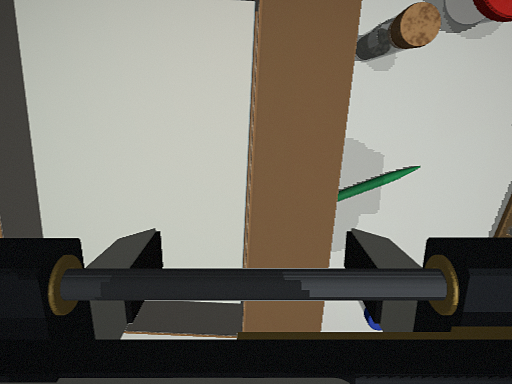

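The scene view shows the carton in the middle, with the tray behind it on the left holding four vials and one pen. Loose on the right are vials at about (317,268) and (353,198), a pen at (368,262) and a white-capped vial at (387,222). The wrist view shows a second loose pen behind the flap at about (380,182), tip towards +x.

Run:
```python
from h import *
ks=optics.get_calibration("side");kc=optics.get_calibration("scene");kw=optics.get_calibration("wrist")
for n,uv,z in [("v1base",(315.5,280),0),("v1cap",(318,258),79),("v2base",(352,207),0),("v2cap",(354,189),79),("pentip",(357,246),5),("penend",(380,283),5),("white",(386,228),0)]: print(n,on_plane(kc,uv,z).round())
for n,uv,z in [("pen2tip",(419,167),5),("pen2 vis",(340,197),5)]: print(n,on_plane(kw,uv,z).round())
for u in [(199,159),(215,170)]: print("traypen scene",u,on_plane(kc,u,20).round())
for u in [(192,282),(237,252)]: print("traypen side",u,on_plane(ks,u,20).round())
for u in [(148,232),(167,223),(180,228),(197,217)]: print("cap",on_plane(ks,u,83).round())
for u in [(235,128),(246,132),(232,137),(242,146)]: print("cap sc",on_plane(kc,u,83).round())
for t in [(183.9,239.3),(170.9,250.1),(165.3,265.6),(198.4,242),(151.7,261.1),(180.1,256.2)]:print("pk",on_plane(ks,t,4.5).round())
for u in [(134,262),(212,301),(266,262),(190,226)]: print("corner",on_plane(ks,u,16).round())
```

```text
v1base [ 382. -256.    0.]
v1cap [ 377. -258.   79.]
v2base [ 667. -148.    0.]
v2cap [ 647. -156.   79.]
pentip [ 542. -257.    5.]
penend [ 482. -366.    5.]
white [ 662. -266.    0.]
pen2tip [711.  -2.   5.]
pen2 vis [624. -38.   5.]
traypen scene (199, 159) [472. 335.  20.]
traypen scene (215, 170) [472. 247.  20.]
traypen side (192, 282) [499. 378.  20.]
traypen side (237, 252) [467. 253.  20.]
cap [626. 346.  83.]
cap [614. 299.  83.]
cap [575. 304.  83.]
cap [569. 249.  83.]
cap sc [626. 329.  83.]
cap sc [635. 282.  83.]
cap sc [578. 288.  83.]
cap sc [565. 221.  83.]
pk [620. 242.   4.]
pk [620. 292.   4.]
pk [595. 343.   4.]
pk [581. 237.   4.]
pk [632. 343.   4.]
pk [586. 302.   4.]
corner [653. 373.  16.]
corner [438. 403.  16.]
corner [396. 254.  16.]
corner [631. 199.  16.]
```

Request:
send_rows(offset=[[0,0,-0.45],[-0.3,0,-0.9],[-0.8,0,-0.9],[-1,0,-0.9]], delta_rot=[[0,0,0],[0,0,0],[0,0,0],[0,0,0]])

```text
time: 1.65
tool_pos: [525.0, -122.7, 335.4]
tcp_rot: [3.14, 0.001, 1.569]
contact_force: [0.2, 0.3, -0.5]
grip_width: 91.8
finger_force: 0.0
```

Request:
send_rows(offset=[[-0.5,-0.15,0],[-1,-0.3,0],[-1,-0.3,0]], delta_rot=[[0,0,0],[0,0,0],[0,0,0]])

```text
time: 2.02
tool_pos: [487.5, -243.8, 334.2]
tcp_rot: [-3.141, 0.0, 1.565]
contact_force: [0.2, 0.5, -0.3]
grip_width: 91.8
finger_force: 0.0
```

```bash
cat >> h.py <<'E'
Z={"vial_a":0,"pen_a_mid":5.5,"white_vial":0,"tray":0,"pocket_1":4.5,"slot_1":14,"corked_tube":0,"cup":0,"beaker":0,"paper_carton":0}
def look(c,name,ts,minc=0.3):
    im=snap(c,name);k=optics.get_calibration(c)
    for t in ts:
        for r in finder.pinpoint(t,c):
            if r["confidence"]>minc: print(t,np.round(r["uv"],1),round(r["confidence"],2),on_plane(k,r["uv"],Z[t]).round(1))
    np.save(f"pics/{name}.npy",k,allow_pickle=True)
def st():
    o=get_obs(); print(round(o["time"],2),o["tool_pos"].round(1),o["tcp_rot"].round(3),"grip",round(o["grip_width"],1),"F",o["contact_force"].round(1),o["finger_force"].round(1),"q",o["joint_positions"].round(2))
E
python3 -c "
from h import *
st();look('wrist','w1',['vial_a','pen_a_mid','white_vial'],0.15)"
```

```text
Traceback (most recent call last):
  File "h.py", line 27, in st
    o=get_obs(); print(round(o["time"],2),o["tool_pos"].round(1),o["tcp_rot"].round(3),"grip",round(o["grip_width"],1),"F",o["contact_force"].round(1),o["finger_force"].round(1),"q",o["joint_positions"].round(2))
                                                                                                                                                       ^^^^^^^^^^^^^^^^^^^^^^^
AttributeError: 'float' object has no attribute 'round'
```

```bash
sed -i 's/o\["finger_force"\].round(1)/round(float(o["finger_force"]),1)/' h.py
python3 -c "
from h import *
st();look('wrist','w1',['vial_a','pen_a_mid','white_vial'],0.15)"
```

```text
2.02 [ 487.5 -243.8  334.2] [-3.141  0.     1.565] grip 91.8 F [ 0.2  0.5 -0.3] 0.0 q [-0.6   0.32  1.26 -0.    1.56 -0.6 ]
vial_a [374.5  78.1] 0.96 [ 652.8 -144.1    0. ]
vial_a [179.9 158.6] 0.85 [ 380.9 -253.6    0. ]
white_vial [366.7 161.2] 0.56 [ 651.9 -258.6    0. ]
```

Request:
send_rows(offset=[[0,0.5,0],[0,1,0],[0,1,0]], delta_rot=[[0,0,0],[0,0,0],[0,0,0]])

```text
time: 2.6
tool_pos: [612.6, -237.5, 330.6]
tcp_rot: [-3.138, -0.003, 1.576]
contact_force: [-0.7, 0.2, -0.9]
grip_width: 91.8
finger_force: 0.0
```

```bash
python3 -c "
from h import *
st();look('wrist','w2',['vial_a','pen_a_mid','white_vial'],0.15)"
```

```text
2.6 [ 612.6 -237.5  330.6] [-3.138e+00 -3.000e-03  1.576e+00] grip 91.8 F [-0.7  0.2 -0.9] 0.0 q [-0.49  0.57  0.89  0.    1.69 -0.49]
vial_a [ 95.1 161. ] 0.95 [ 379.8 -253.8    0. ]
vial_a [284.3  85.7] 0.92 [ 650.8 -148.9    0. ]
white_vial [280.  168.5] 0.7 [ 647.8 -263.8    0. ]
```

View pics/w2.png

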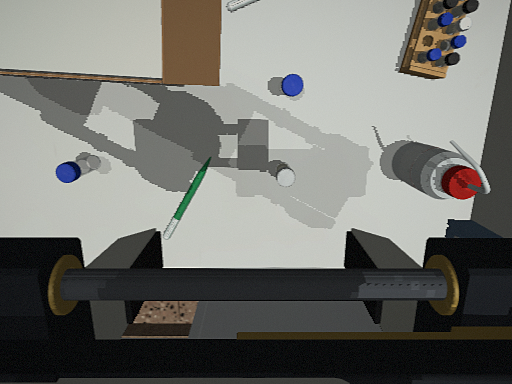

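w2 shows both loose blue caps at (68,173) and (292,85). The pen runs from its tip at (210,157) to its white end at (166,236), and the second pen's white end is at (240,4).

```bash
cat >> h.py <<'E'
def blobs(name,kind,amin=40):
    h=cv2.cvtColor(cv2.imread(f"pics/{name}.png"),cv2.COLOR_BGR2HSV)
    lo,hi={"blue":((108,120,60),(130,255,255)),"green":((60,120,40),(85,255,255))}[kind]
    n,l,s,c=cv2.connectedComponentsWithStats(cv2.inRange(h,lo,hi))
    return [(s[i],c[i],l==i) for i in range(1,n) if s[i][4]>amin]
E
python3 - <<'E'
from h import *
K={n:np.load(f"pics/{n}.npy",allow_pickle=True).item() for n in["w1","w2"]}
for n in K:
    for kind,z in[("blue",79),("green",5.5)]:
        for s,c,m in blobs(n,kind): print(n,kind,s,c.round(1),on_plane(K[n],c,z).round(1))
E
```

```text
w1 blue [389  66  22  23 368] [399.6  76.8] [ 654.8 -146.7   79. ]
w1 blue [158 159  19  19 294] [167.1 167.9] [ 381.7 -251.3   79. ]
w1 green [258 152  40  62 407] [276.4 185.3] [ 521.  -292.7    5.5]
w2 blue [441  12  12  13 122] [446.5  18.4] [818.4 -81.1  79. ]
w2 blue [454  35  12  13 118] [459.6  40.8] [ 836.4 -103.5   79. ]
w2 blue [429  48  12  12 115] [434.8  53.9] [ 811.1 -117.    79. ]
w2 blue [282  74  21  22 369] [291.9  84.7] [ 653.  -150.2   79. ]
w2 blue [ 56 164  20  19 295] [ 65.5 172.8] [ 378.8 -254.1   79. ]
w2 green [174 157  37  63 404] [190.7 191.3] [ 517.4 -297.2    5.5]
```

Request:
send_rows(offset=[[0.25,0.1,0.2],[0.5,0.2,0.4],[0.75,0.33,0.6],[0.75,0.33,0.8],[0.75,0.33,0.9],[0.75,0.33,1],[0.75,0.33,1],[0.75,0.33,1]], delta_rot=[[0,0,0.029],[0,0,0.058],[0,0,0.088],[0,0,0.117],[0,0,0.146],[0,0,0.175],[0,0,0.204],[0,0,0.234]], grip=0.5)

```text
time: 3.8
tool_pos: [647.7, -150.1, 216.7]
tcp_rot: [3.141, -0.002, 0.095]
contact_force: [0.5, 0.2, 0.1]
grip_width: 45.7
finger_force: 0.0
```

Request:
send_rows(offset=[[0,0,0],[0,0,0]], delta_rot=[[0,0,0.02],[0,0,0.038]])

```text
time: 4.05
tool_pos: [647.7, -150.1, 216.9]
tcp_rot: [3.141, -0.002, -0.142]
contact_force: [-0.4, 0.0, 1.0]
grip_width: 45.1
finger_force: 0.0
```

Run:
```python
from h import *
st();look('wrist','w3',['vial_a','pen_a_mid'],0.15)
K={n:np.load(f"pics/{n}.npy",allow_pickle=True).item() for n in["w1","w2","w3"]}
for s,c,m in blobs("w3","blue"): print(s,c.round(1),on_plane(K["w3"],c,79).round(1))
for s,c,m in blobs("w3","green"): print(s,c.round(1),on_plane(K["w3"],c,5.5).round(1))
for s,c,m in blobs("w3","blue"):
    x=on_plane(K["w3"],c,79)
    if abs(x[0]-653)<15 and abs(x[1]+148)<15: print(tri([(K["w2"],(291.9,84.7)),(K["w3"],c)]),tri([(K["w1"],(399.6,76.8)),(K["w3"],c)]))
```

```text
4.05 [ 647.7 -150.1  216.9] [ 3.141e+00 -2.000e-03 -1.420e-01] grip 45.1 F [-0.4  0.   1. ] 0.0 q [-0.34  0.61  1.11 -0.    1.42  1.37]
vial_a [253.4 157.4] 0.95 [ 656.  -151.3    0. ]
[239 158  27  29 575] [251.7 172.5] [ 656.3 -149.7   79. ]
[106 127  60  85 805] [137.3 172.8] [658.6 -22.7   5.5]
(array([ 654.02547804, -149.62478188,   68.33536837]), [array([ 0. , -0.2]), array([ 0.3, -0. ])]) (array([ 655.75254535, -148.10964939,   76.69215431]), [array([-0.1,  1.4]), array([-1.7,  0.3])])
```

View pics/w3.png

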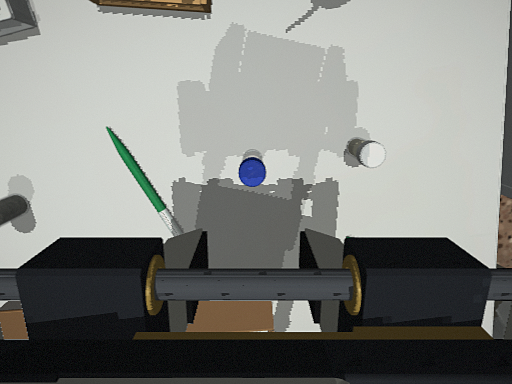

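The cap is at (252,172), so vial b is at about (655.5,-149.5), midway between the open fingers. The second loose pen is in clear view at (107,127)-(180,232).

Request:
send_rows(offset=[[0.06,-0.01,0.4],[0.06,-0.01,0.8],[0.06,-0.01,1]], delta_rot=[[0,0,0],[0,0,0],[0,0,0]])

```text
time: 4.58
tool_pos: [654.2, -149.4, 92.6]
tcp_rot: [-3.141, 0.003, -0.135]
contact_force: [0.2, -0.2, 0.1]
grip_width: 45.9
finger_force: 0.0
```

Request:
send_rows(offset=[[0,0,0.25],[0,0,0.43],[0,0,0.43]], delta_rot=[[0,0,0],[0,0,0],[0,0,0]])

```text
time: 4.95
tool_pos: [654.6, -149.5, 42.1]
tcp_rot: [-3.141, 0.003, -0.136]
contact_force: [-0.5, -0.8, 0.2]
grip_width: 46.1
finger_force: 0.0
```

Request:
send_rows(offset=[[0,0,0],[0,0,0],[0,0,0],[0,0,0]], delta_rot=[[0,0,0],[0,0,0],[0,0,0],[0,0,0]], grip=0.1)

```text
time: 5.45
tool_pos: [656.5, -150.0, 44.2]
tcp_rot: [3.141, -0.002, -0.137]
contact_force: [-0.2, -0.7, 5.1]
grip_width: 21.3
finger_force: 30.0
```

Request:
send_rows(offset=[[0,0,-0.3],[0,0,-0.7],[0,0,-1]], delta_rot=[[0,0,0],[0,0,0],[0,0,0]])

```text
time: 5.82
tool_pos: [656.2, -149.9, 165.2]
tcp_rot: [3.141, -0.002, -0.137]
contact_force: [0.6, 0.0, 0.2]
grip_width: 21.2
finger_force: 30.0
```

Request:
send_rows(offset=[[0,-0.1,-0.5],[-0.1,-0.5,-0.9],[-0.2,-0.8,-1]], delta_rot=[[0,0,0],[0,0,0],[0,0,0]])

```text
time: 6.2
tool_pos: [645.9, -50.6, 286.6]
tcp_rot: [3.142, -0.005, -0.138]
contact_force: [-0.2, -0.1, -0.4]
grip_width: 21.3
finger_force: 30.0
```

Request:
send_rows(offset=[[-0.15,-0.4,-0.15],[-0.35,-0.8,-0.3]], delta_rot=[[0,0,0],[0,0,0]])

```text
time: 6.45
tool_pos: [616.3, 50.8, 319.5]
tcp_rot: [-3.141, 0.0, -0.138]
contact_force: [0.1, 0.3, -0.2]
grip_width: 21.4
finger_force: 30.0
```

Request:
send_rows(offset=[[-0.17,-0.4,0],[-0.35,-0.8,0]], delta_rot=[[0,0,0],[0,0,0]])

```text
time: 6.7
tool_pos: [587.6, 151.8, 319.4]
tcp_rot: [-3.141, -0.0, -0.137]
contact_force: [-0.4, 0.4, -0.3]
grip_width: 21.4
finger_force: 30.0
```

Request:
send_rows(offset=[[-0.17,-0.4,0],[-0.3,-0.8,0],[-0.3,-0.8,0]], delta_rot=[[0,0,0],[0,0,0],[0,0,0]])

```text
time: 7.08
tool_pos: [564.5, 253.7, 318.9]
tcp_rot: [-3.141, 0.001, -0.132]
contact_force: [-0.2, -0.9, 0.1]
grip_width: 21.3
finger_force: 30.0
```

Run:
```python
from h import *
st();look('wrist','w4',['vial_a','pen_a_mid','tray','pocket_1','slot_1'],0.15);st()
k=np.load("pics/w4.npy",allow_pickle=True).item()
for s,c,m in blobs("w4","blue"): print(s,c.round(1),on_plane(k,c,82).round(1))
for s,c,m in blobs("w4","green"): print(s,c.round(1),on_plane(k,c,19.5).round(1))
```

```text
7.08 [564.5 253.7 318.9] [-3.141e+00  1.000e-03 -1.320e-01] grip 21.3 F [-0.2 -0.9  0.1] 30.0 q [0.3  0.48 1.06 0.   1.6  2.  ]
vial_a [225.4 136.8] 0.9 [588.8 287.6   0. ]
vial_a [253.9 216.2] 0.85 [468.5 264.1   0. ]
vial_a [226.8 109.9] 0.82 [624.2 280.1   0. ]
vial_a [260.4 140.9] 0.73 [576.7 240.4   0. ]
vial_a [180.4 106. ] 0.7 [637.7 341.2   0. ]
pen_a_mid [220.8 215.2] 0.55 [478.5 311.4   5.5]
tray [218.6 179.6] 0.65 [530.2 306.7   0. ]
pocket_1 [182.6 139. ] 0.94 [594.2 345.7   4.5]
pocket_1 [218.  141.2] 0.9 [584.7 298.1   4.5]
pocket_1 [264.9 110.8] 0.71 [616.3 229.3   4.5]
pocket_1 [220.8 108.3] 0.68 [627.5 287.3   4.5]
pocket_1 [183.3 106.3] 0.68 [636.8 336.5   4.5]
pocket_1 [259.8 139.5] 0.67 [579.3 241.    4.5]
pocket_1 [252.9 213.7] 0.45 [474.1 264.8   4.5]
slot_1 [220.5 211.9] 0.85 [486.3 309.7  14. ]
slot_1 [217.2 186.2] 0.63 [524.2 308.2  14. ]
slot_1 [217.1 240.7] 0.61 [443.1 321.8  14. ]
7.38 [566.2 249.  319.2] [ 3.141 -0.    -0.139] grip 21.4 F [-0.1 -0.8 -0.4] 30.0 q [ 0.29  0.48  1.06 -0.    1.6   2.  ]
[158  98  22  23 405] [168.5 109. ] [636.2 337.9  82. ]
[206 101  22  23 395] [216.6 111.9] [625.9 285.2  82. ]
[206 137  21  22 373] [215.9 147.9] [586.  292.6  82. ]
[253 139  21  22 373] [262.9 149.6] [576.9 239.2  82. ]
[ 228  242   52   27 1106] [253.2 257. ] [443.6 268.6  82. ]
[233 300  41  10 265] [253.3 304. ] [376.3 277.6  82. ]
[443   7  32  81 659] [458.4  51.1] [656.2 -16.8  19.5]
[194 210  44  10 324] [215.1 214.4] [485.4 317.2  19.5]
```

View pics/w4.png

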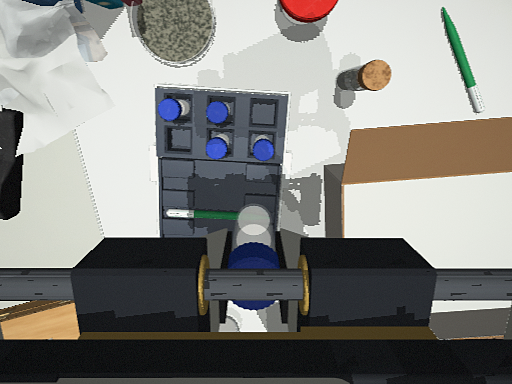

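w4 shows the tray with pockets empty at (264,111), which is pocket_4, and at (181,139), which is pocket_3. The tray pen lies in slot_2 with its white end at (167,213), on the +y side, so the tips point towards tray -y.

```bash
cat >> h.py <<'E'
from scipy.optimize import least_squares
PK={1:(56,-54),2:(56,0),3:(56,54),4:(96,-54),5:(96,0),6:(96,54)}; SL={1:-90,2:-48,3:-6}
def fit(name,capz=79.,p0=(530,305,-0.14)):
    """tray pose from corner/pocket/slot detections in a wrist picture"""
    im=snap("wrist",name);k=optics.get_calibration("wrist");np.save(f"pics/{name}.npy",k,allow_pickle=True)
    pts=[((*PK[i],4.5),) for i in PK]+[((SL[i],0,14.),) for i in SL]
    world=lambda p,q:np.array([p[0]+np.cos(p[2])*q[0]-np.sin(p[2])*q[1],p[1]+np.sin(p[2])*q[0]+np.cos(p[2])*q[1],q[2]])
    obs=[]
    for t,L in [("pocket_1",[(*PK[i],4.5) for i in PK]),("slot_1",[(SL[i],0,14.) for i in SL])]:
        for r in finder.pinpoint(t,"wrist"):
            d=[np.linalg.norm(proj(k,world(p0,q))-r["uv"]) for q in L]; j=int(np.argmin(d))
            if r["confidence"]>.3 and d[j]<14: obs.append((L[j],r["uv"]))
    for s,c,m in blobs(name,"blue"):
        L=[(*PK[i],capz) for i in PK];d=[np.linalg.norm(proj(k,world(p0,q))-c) for q in L]; j=int(np.argmin(d))
        if d[j]<14: obs.append((L[j],c))
    f=lambda p:np.concatenate([proj(k,world(p,q))-u for q,u in obs])
    s=least_squares(f,p0,loss="soft_l1",x_scale=(1,1,.01))
    print("tray",s.x.round(3),[(q,(proj(k,world(s.x,q))-u).round(1).tolist()) for q,u in obs])
    return k,s.x,world
E
python3 - <<'E'
from h import *
st();k,p,w=fit("w5")
for i in (3,4): print(i,w(p,(*PK[i],4.5)).round(1))
im=cv2.imread("pics/w5.png");c=im[80:250,140:300]
cv2.imwrite("pics/w5c.png",cv2.resize(c,None,fx=3.5,fy=3.5,interpolation=cv2.INTER_CUBIC))
# corners of foam/tray projected, for check
for q in [(123,88,16),(123,-88,16),(-123,88,16),(111,81,32)]: print(q,proj(k,w(p,q)).round(1), ((proj(k,w(p,q))-[140,80])*3.5).round())
E
```

```text
7.38 [566.2 249.  319.2] [ 3.141 -0.    -0.139] grip 21.4 F [-0.1 -0.8 -0.4] 30.0 q [ 0.29  0.48  1.06 -0.    1.6   2.  ]
tray [ 5.30500e+02  3.06264e+02 -1.95000e-01] [((56, -54, 4.5), [-2.0, 1.4]), ((56, 54, 4.5), [2.5, -0.9]), ((96, 54, 4.5), [-0.6, -1.3]), ((96, -54, 4.5), [-0.2, -0.9]), ((96, 0, 4.5), [-1.3, 0.1]), ((56, 0, 4.5), [0.9, -0.5]), ((-90, 0, 14.0), [2.1, 3.0]), ((-48, 0, 14.0), [-2.4, 3.4]), ((-6, 0, 14.0), [2.1, -0.3]), ((96, 54, 79.0), [0.4, 0.0]), ((96, 0, 79.0), [0.3, 0.1]), ((56, 0, 79.0), [-0.1, -0.6]), ((56, -54, 79.0), [-0.8, 0.8])]
3 [595.9 348.4   4.5]
4 [614.2 234.7   4.5]
(123, 88, 16) [150.1  86.8] [35. 24.]
(123, -88, 16) [286.8  94.6] [514.  51.]
(-123, 88, 16) [154.6 260.6] [ 51. 632.]
(111, 81, 32) [152.3  96.8] [43. 59.]
```

View pics/w5c.png

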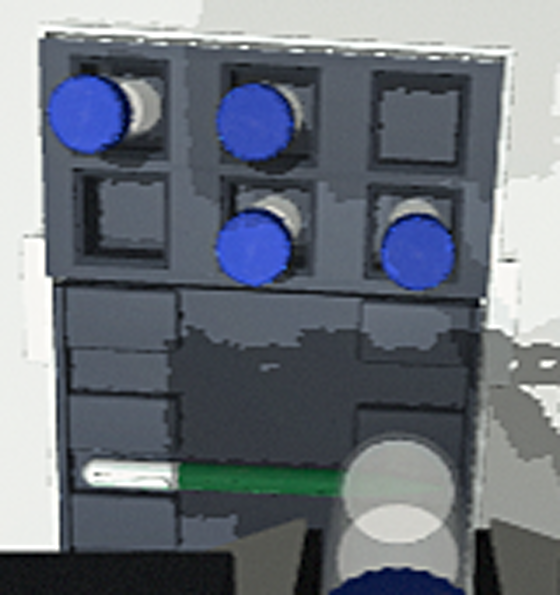

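The crop shows the pocket_4 opening centred at crop (418,119), i.e. (259.4,114), and the pocket_3 opening at crop (123,215), i.e. (175,141.5). The tray pen's white end is on the left.

Run:
```python
from h import *
k=np.load("pics/w5.npy",allow_pickle=True).item()
a=on_plane(k,(259.4,114.0),32);b=on_plane(k,(175.1,141.4),32);print(a,b,np.arctan2(*(b-a)[:2])-np.arctan2(-40,108))
for n,u in [("TR",(287,94.5)),("TL",(151.5,89.5))]: print(n,on_plane(k,u,16))
print("pen end",on_plane(k,(163.5,215),19.5),on_plane(k,(238,218.5),19.5))
```

```text
[615.68747109 234.61548494  32.        ] [596.63379813 347.17406878  32.        ] 0.18701746280540413
TR [634.24695677 195.86149065  16.        ]
TL [664.66899444 367.75848046  16.        ]
pen end [496.12529938 387.21410077  19.5       ] [476.30536606 283.86486656  19.5       ]
```

Request:
send_rows(offset=[[0.2,0.03,0.3],[0.42,0.062,0.7],[0.42,0.062,1]], delta_rot=[[0,0,0.007],[0,0,0.007],[0,0,0.007]])

```text
time: 7.9
tool_pos: [615.7, 234.4, 196.4]
tcp_rot: [3.141, 0.001, -0.183]
contact_force: [-0.7, 0.8, -0.2]
grip_width: 21.1
finger_force: 30.0
```

Request:
send_rows(offset=[[0,0,0.4],[0,0,0.75],[0,0,0.75],[0,0,0.75],[0,0,0.75]], delta_rot=[[0,0,0],[0,0,0],[0,0,0],[0,0,0],[0,0,0]])

```text
time: 8.52
tool_pos: [616.1, 236.3, 111.8]
tcp_rot: [-3.14, -0.004, -0.181]
contact_force: [-0.1, 0.1, 0.5]
grip_width: 20.8
finger_force: 30.0
```

```bash
python3 -c "
from h import *
st()"
```

```text
8.53 [616.1 236.3 111.8] [-3.14  -0.004 -0.181] grip 20.8 F [-0.1  0.1  0.5] 30.0 q [ 0.25  0.68  1.27 -0.    1.18  2.  ]
```

Request:
send_rows(offset=[[0,0.008,0.15],[0,0.008,0.28],[0,0.008,0.38],[0,0.008,0.44],[0,0.008,0.48],[0,0.008,0.5],[0,0.008,0.51],[0,0.008,0.52]], delta_rot=[[0,0,0],[0,0,0],[0,0,0],[0,0,0],[0,0,0],[0,0,0],[0,0,0],[0,0,0]])

```text
time: 9.52
tool_pos: [615.1, 235.2, 48.7]
tcp_rot: [-3.141, -0.002, -0.181]
contact_force: [-3.9, -2.0, 14.1]
grip_width: 21.5
finger_force: 30.0
```

```bash
python3 -c "
from h import *
st()"
```

```text
9.53 [615.1 235.2  48.7] [-3.141e+00 -2.000e-03 -1.810e-01] grip 21.5 F [-3.9 -2.  14.1] 30.0 q [ 0.25  0.75  1.33 -0.    1.06  2.  ]
```

Request:
send_rows(offset=[[0,0,0],[0,0,0],[0,0,0]], delta_rot=[[0,0,0],[0,0,0],[0,0,0]], grip=0.38)

```text
time: 9.9
tool_pos: [614.5, 235.1, 46.6]
tcp_rot: [3.141, 0.0, -0.181]
contact_force: [-0.5, 0.2, 0.1]
grip_width: 35.0
finger_force: 0.0
```

Request:
send_rows(offset=[[0,0,-0.25],[0,0,-0.6],[0,0,-1]], delta_rot=[[0,0,0],[0,0,0],[0,0,0]])

```text
time: 10.28
tool_pos: [614.0, 235.0, 167.1]
tcp_rot: [3.141, 0.002, -0.181]
contact_force: [2.0, -0.2, 0.4]
grip_width: 35.0
finger_force: 0.0
```

Request:
send_rows(offset=[[0,0,-0.5],[0,0.35,-1]], delta_rot=[[0,0,0],[0,0,0]], grip=0.5)

```text
time: 10.52
tool_pos: [608.0, 201.2, 279.9]
tcp_rot: [-3.141, -0.001, -0.178]
contact_force: [1.3, -0.5, -0.6]
grip_width: 45.3
finger_force: 0.0
```

Request:
send_rows(offset=[[-0.12,0.5,-0.2],[-0.25,1,-0.3]], delta_rot=[[0,0,0],[0,0,0]])

```text
time: 10.78
tool_pos: [558.4, 89.8, 314.5]
tcp_rot: [-3.141, -0.003, -0.18]
contact_force: [-0.1, -1.2, -1.0]
grip_width: 45.6
finger_force: 0.0
```

Request:
send_rows(offset=[[-0.15,0.5,0],[-0.3,1,0]], delta_rot=[[0,0,0],[0,0,0]])

```text
time: 11.02
tool_pos: [500.7, -21.8, 313.2]
tcp_rot: [3.141, -0.001, -0.181]
contact_force: [1.5, -1.3, -0.4]
grip_width: 46.3
finger_force: 0.0
```

Request:
send_rows(offset=[[-0.15,0.5,0],[-0.3,1,0]], delta_rot=[[0,0,0],[0,0,0]])

```text
time: 11.28
tool_pos: [443.7, -133.1, 313.2]
tcp_rot: [3.141, -0.001, -0.181]
contact_force: [1.6, -0.1, -0.7]
grip_width: 45.7
finger_force: 0.0
```

Request:
send_rows(offset=[[-0.15,0.5,0],[-0.33,1,0],[-0.33,1,0.2]], delta_rot=[[0,0,0],[0,0,0],[0,0,0]])

```text
time: 11.65
tool_pos: [382.9, -246.6, 290.0]
tcp_rot: [3.139, -0.003, -0.188]
contact_force: [0.6, 0.1, -0.2]
grip_width: 46.1
finger_force: 0.0
```

Request:
send_rows(offset=[[0,0,0.4],[0,0,0.8],[0,0,0.8],[0,0,0.8]], delta_rot=[[0,0,0],[0,0,0],[0,0,0],[0,0,0]])

```text
time: 12.15
tool_pos: [385.2, -243.1, 194.7]
tcp_rot: [3.14, -0.002, -0.181]
contact_force: [0.2, -1.0, 0.3]
grip_width: 45.6
finger_force: 0.0
```

Run:
```python
from h import *
st();look('wrist','w6',['vial_a','pen_a_mid'],0.15)
k=np.load("pics/w6.npy",allow_pickle=True).item()
for s,c,m in blobs("w6","blue"): print(s,c.round(1),on_plane(k,c,76).round(1))
for s,c,m in blobs("w6","green"): print(s,c.round(1),on_plane(k,c,5.5).round(1))
```

```text
12.15 [ 385.2 -243.1  194.7] [ 3.14e+00 -2.00e-03 -1.81e-01] grip 45.6 F [ 0.2 -1.   0.3] 0.0 q [-0.73  0.25  1.76  0.    1.14  1.02]
vial_a [265.3 170.6] 0.96 [ 381.3 -255.4    0. ]
[253 173  29  32 707] [267.4 189.2] [ 381.5 -254.5   76. ]
[494 252  18  16 161] [503.1 260.8] [ 278.7 -449.4   76. ]
[ 232    0  102   43 1222] [286.5  19.3] [ 518.9 -299.     5.5]
```

Request:
send_rows(offset=[[-0.014,0.1,0.35],[-0.014,0.1,0.75],[-0.014,0.1,1]], delta_rot=[[0,0,0],[0,0,0],[0,0,0]])

```text
time: 12.68
tool_pos: [380.7, -254.2, 72.5]
tcp_rot: [3.141, -0.001, -0.181]
contact_force: [0.1, 0.1, 0.4]
grip_width: 45.7
finger_force: 0.0
```

Request:
send_rows(offset=[[0,0,0.15],[0,0,0.25],[0,0,0.25],[0,0,0.25]], delta_rot=[[0,0,0],[0,0,0],[0,0,0],[0,0,0]])

```text
time: 13.18
tool_pos: [381.1, -254.4, 44.0]
tcp_rot: [3.141, -0.002, -0.181]
contact_force: [0.5, -0.1, 0.1]
grip_width: 45.9
finger_force: 0.0
```

Request:
send_rows(offset=[[0,0,0],[0,0,0],[0,0,0],[0,0,0]], delta_rot=[[0,0,0],[0,0,0],[0,0,0],[0,0,0]], grip=0.1)

```text
time: 13.68
tool_pos: [380.7, -254.0, 43.3]
tcp_rot: [3.141, -0.0, -0.181]
contact_force: [0.2, 0.3, 2.6]
grip_width: 21.1
finger_force: 30.0
```

Request:
send_rows(offset=[[0,0,-0.3],[0,0,-0.7],[0,0,-1]], delta_rot=[[0,0,0],[0,0,0],[0,0,0]])

```text
time: 14.05
tool_pos: [380.6, -254.1, 164.8]
tcp_rot: [3.141, -0.001, -0.181]
contact_force: [0.8, 0.0, -0.4]
grip_width: 21.3
finger_force: 30.0
```

Request:
send_rows(offset=[[0,0,-0.5],[0,-0.35,-1]], delta_rot=[[0,0,0],[0,0,0]])

```text
time: 14.3
tool_pos: [386.9, -219.6, 276.3]
tcp_rot: [3.141, -0.001, -0.184]
contact_force: [0.6, 0.1, -0.2]
grip_width: 21.2
finger_force: 30.0
```

Request:
send_rows(offset=[[0.07,-0.5,-0.2],[0.15,-1,-0.3]], delta_rot=[[0,0,0],[0,0,0]])

```text
time: 14.55
tool_pos: [426.1, -104.7, 311.5]
tcp_rot: [3.141, -0.003, -0.183]
contact_force: [1.6, 0.4, -0.3]
grip_width: 21.7
finger_force: 30.0
```

Request:
send_rows(offset=[[0.09,-0.5,0],[0.18,-1,0]], delta_rot=[[0,0,0],[0,0,0]])

```text
time: 14.8
tool_pos: [468.8, 10.2, 310.1]
tcp_rot: [3.141, -0.001, -0.181]
contact_force: [0.6, -1.5, -1.7]
grip_width: 21.6
finger_force: 30.0
```

Request:
send_rows(offset=[[0.09,-0.5,0],[0.18,-1,0]], delta_rot=[[0,0,0],[0,0,0]])

```text
time: 15.05
tool_pos: [511.6, 124.5, 309.8]
tcp_rot: [3.141, -0.0, -0.181]
contact_force: [1.2, -0.2, 0.4]
grip_width: 21.0
finger_force: 30.0
```

Request:
send_rows(offset=[[0.09,-0.5,0],[0.18,-1,0]], delta_rot=[[0,0,0],[0,0,0]])

```text
time: 15.3
tool_pos: [554.5, 238.6, 309.7]
tcp_rot: [3.141, 0.0, -0.181]
contact_force: [1.3, -0.4, 0.8]
grip_width: 21.6
finger_force: 30.0
```

Request:
send_rows(offset=[[0.09,-0.45,0],[0.18,-0.91,0],[0.18,-0.91,0],[0.18,-0.91,0],[0.18,-0.91,0]], delta_rot=[[0,0,0],[0,0,0],[0,0,0],[0,0,0],[0,0,0]])

```text
time: 15.92
tool_pos: [595.1, 338.9, 310.7]
tcp_rot: [-3.141, -0.001, -0.183]
contact_force: [-0.2, 0.8, -0.5]
grip_width: 21.5
finger_force: 30.0
```

Run:
```python
from h import *
st();k,p,w=fit("w7",p0=(530.5,306,-0.187))
for i in (3,4): print(i,w(p,(*PK[i],4.5)).round(1))
im=cv2.imread("pics/w7.png");cv2.imwrite("pics/w7c.png",cv2.resize(im[60:260,150:420],None,fx=2.9,fy=2.9,interpolation=cv2.INTER_CUBIC))
```

```text
15.93 [595.1 338.9 310.7] [-3.141e+00 -1.000e-03 -1.830e-01] grip 21.5 F [-0.2  0.8 -0.5] 30.0 q [ 0.41  0.63  0.83 -0.    1.68  2.16]
tray [ 5.30791e+02  3.06495e+02 -1.93000e-01] [((56, -54, 4.5), [0.1, 0.1]), ((56, 0, 4.5), [1.7, -2.9]), ((96, 54, 4.5), [-0.1, 1.8]), ((56, 54, 4.5), [-0.6, -2.5]), ((96, -54, 4.5), [-1.7, 1.8]), ((56, -54, 4.5), [-0.6, 0.3]), ((96, 0, 4.5), [2.2, -1.3]), ((-48, 0, 14.0), [0.7, 2.7]), ((-6, 0, 14.0), [0.7, 0.7]), ((96, 54, 79.0), [-0.1, -0.1]), ((96, 0, 79.0), [-0.1, 0.0]), ((96, -54, 79.0), [0.5, -0.7]), ((56, 0, 79.0), [-0.4, -0.9]), ((56, -54, 79.0), [-0.9, 0.6])]
3 [596.1 348.8   4.5]
4 [614.7 235.1   4.5]
```

View pics/w7c.png

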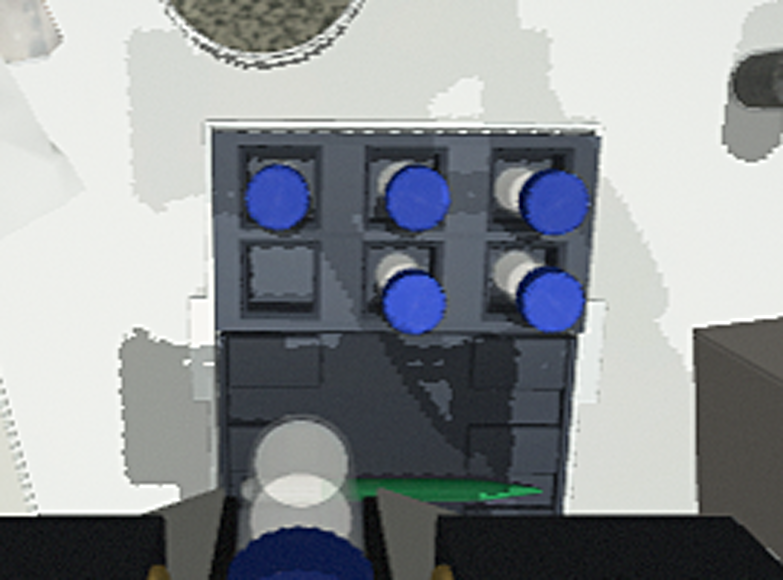

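Vial b is seated in pocket_4, in line with the other caps. Pocket_3 at crop (280,278) is the only one still empty, and the tray pen's tip points right, towards tray -y.

Request:
send_rows(offset=[[0,-0.078,0.3],[-0.005,-0.078,0.7],[-0.005,-0.078,1]], delta_rot=[[0,0,0],[0,0,0],[0,0,0]])

```text
time: 16.45
tool_pos: [595.7, 348.6, 188.4]
tcp_rot: [3.141, 0.001, -0.182]
contact_force: [-0.6, 0.9, 0.2]
grip_width: 21.3
finger_force: 30.0
```

Request:
send_rows(offset=[[0,0,0.4],[0,0,0.65],[0,0,0.65],[0,0,0.65],[0,0,0.65]], delta_rot=[[0,0,0],[0,0,0],[0,0,0],[0,0,0],[0,0,0]])

```text
time: 17.08
tool_pos: [597.3, 349.8, 114.3]
tcp_rot: [-3.139, -0.003, -0.181]
contact_force: [-0.3, 1.2, -0.1]
grip_width: 21.3
finger_force: 30.0
```

Request:
send_rows(offset=[[-0.005,0.008,0.15],[-0.005,0.008,0.28],[-0.005,0.008,0.39],[-0.005,0.008,0.46],[-0.005,0.008,0.5],[-0.005,0.008,0.53],[-0.005,0.008,0.545],[-0.005,0.008,0.55]], delta_rot=[[0,0,0],[0,0,0],[0,0,0],[0,0,0],[0,0,0],[0,0,0],[0,0,0],[0,0,0]])

```text
time: 18.08
tool_pos: [596.0, 348.7, 47.8]
tcp_rot: [-3.141, -0.002, -0.181]
contact_force: [-3.1, -1.1, 10.4]
grip_width: 21.7
finger_force: 30.0
```

Run:
```python
from h import *
ks=optics.get_calibration("side");kc=optics.get_calibration("scene")
k4=np.load("pics/w4.npy",allow_pickle=True).item();k2=np.load("pics/w2.npy",allow_pickle=True).item()
print(tri([(ks,(217,187)),(k4,(353,130))]))
print(tri([(kc,(338,182)),(k2,(220,84))]))
print(tri([(ks,(267,147)),(k2,(220,84))]))
```

```text
(array([585.78544304, 139.32161777, 107.17642034]), [array([-1.3,  0.5]), array([2.5, 2.3])])
(array([ 575.32669257, -150.45568917,  134.33483683]), [array([0.6, 0.1]), array([-0.8, -1.4])])
(array([ 574.62101607, -151.9070826 ,  128.20060182]), [array([-0.3,  0. ]), array([-0.9,  0.4])])
```

Request:
send_rows(offset=[[0,0,0],[0,0,0],[0,0,0]], delta_rot=[[0,0,0],[0,0,0],[0,0,0]], grip=0.38)

```text
time: 18.45
tool_pos: [595.5, 348.6, 45.7]
tcp_rot: [3.142, 0.0, -0.181]
contact_force: [0.9, -0.9, -0.0]
grip_width: 34.9
finger_force: 0.0
```

Request:
send_rows(offset=[[0,0,-0.25],[0,0,-0.6],[0,0,-1]], delta_rot=[[0,0,0],[0,0,0],[0,0,0]])

```text
time: 18.82
tool_pos: [595.1, 348.4, 166.2]
tcp_rot: [3.141, 0.002, -0.181]
contact_force: [0.5, -0.5, 0.5]
grip_width: 34.9
finger_force: 0.0
```

Request:
send_rows(offset=[[0,0,-0.4],[0,0.2,-0.7],[0,0.4,-0.7],[0,0.6,-0.7],[0,0.8,-0.7],[0,1,-0.7],[0,1,-0.7],[0,1,-0.7]], delta_rot=[[0,0,-0.029],[0,0,-0.058],[0,0,-0.087],[0,0,-0.116],[0,0,-0.145],[0,0,-0.174],[0,0,-0.203],[0,0,-0.232]], grip=0.35)

```text
time: 19.82
tool_pos: [573.9, 230.2, 249.9]
tcp_rot: [3.141, -0.0, 1.282]
contact_force: [0.1, 0.7, 0.0]
grip_width: 32.1
finger_force: 0.0
```

Request:
send_rows(offset=[[-0.11,0.08,0],[-0.22,0.15,0],[-0.32,0.23,0],[-0.43,0.3,0],[-0.54,0.38,0],[-0.65,0.46,0],[-0.75,0.53,0],[-0.86,0.61,0]], delta_rot=[[0,0,-0.029],[0,0,-0.058],[0,0,-0.087],[0,0,-0.116],[0,0,-0.145],[0,0,-0.174],[0,0,-0.203],[0,0,-0.232]])

```text
time: 20.82
tool_pos: [614.1, 110.1, 249.7]
tcp_rot: [-3.142, -0.0, 2.74]
contact_force: [0.0, -0.1, 0.7]
grip_width: 31.9
finger_force: 0.0
```

Request:
send_rows(offset=[[-0.18,-0.22,0],[-0.36,-0.44,0],[-0.53,-0.65,0],[-0.71,-0.87,0],[-0.71,-0.87,0],[-0.71,-0.87,0],[-0.71,-0.87,0]], delta_rot=[[0,0,-0.029],[0,0,-0.058],[0,0,-0.087],[0,0,-0.116],[0,0,-0.128],[0,0,-0.128],[0,0,-0.128]])

```text
time: 21.7
tool_pos: [650.8, -18.6, 249.9]
tcp_rot: [3.142, 0.0, -2.746]
contact_force: [-0.4, 0.3, 0.0]
grip_width: 32.0
finger_force: 0.0
```

```bash
cat >> h.py <<'E'
def pen(name,z,near,r=90):
    """green blob's end points + white end, on plane z"""
    k=np.load(f"pics/{name}.npy",allow_pickle=True).item()
    for s,c,m in blobs(name,"green"):
        x=on_plane(k,c,z)
        if np.hypot(*(x[:2]-near))>r: continue
        v,u=np.nonzero(m); P=np.array([on_plane(k,(a,b),z)[:2] for a,b in zip(u,v)])
        mu=P.mean(0);d=np.linalg.svd(P-mu,full_matrices=False)[2][0];t=(P-mu)@d
        print("pen c",mu.round(1),"ends",(mu+d*t.min()).round(1),(mu+d*t.max()).round(1),"len",round(np.ptp(t),1),"ang",np.degrees(np.arctan2(d[1],d[0])).round(1),"box",s[:4])
E
python3 - <<'E'
from h import *
st();look("wrist","w8",["pen_a_mid"],.1);pen("w8",5.5,(650,-20));pen("w3",5.5,(650,-20))
E
```

```text
21.7 [650.8 -18.6 249.9] [ 3.142  0.    -2.746] grip 32.0 F [-0.4  0.3  0. ] 0.0 q [-0.15  0.57  1.09  0.    1.48 -2.11]
pen c [654.6 -23.4] ends [612.7 -40. ] [708.5  -2. ] len 103.1 ang 21.6 box [243 124  10  86]
pen c [658.2 -22.8] ends [712.1  -2.1] [613.  -40.2] len 106.2 ang -159.0 box [106 127  60  85]
```

View pics/w8.png

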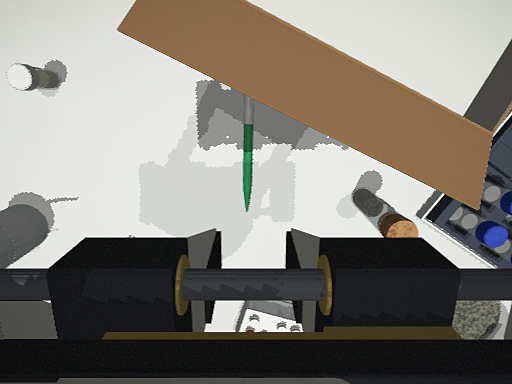

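The pen in w8 lies at column 248, with its tip at row 210 and the green/white joint at row 124, aligned with the tool. The flap's edge is at upper right, so I'll grasp 20 mm towards the tip to keep the gripper's body clear of it.

Request:
send_rows(offset=[[-0.087,-0.054,0.35],[-0.087,-0.054,0.75],[-0.087,-0.054,1],[-0.087,-0.054,1],[-0.087,-0.054,1]], delta_rot=[[0,0,0.004],[0,0,0.004],[0,0,0.004],[0,0,0.004],[0,0,0.004]])

```text
time: 22.42
tool_pos: [663.9, -20.9, 131.6]
tcp_rot: [-3.14, 0.002, -2.77]
contact_force: [0.9, -0.5, 0.5]
grip_width: 32.1
finger_force: 0.0
```

Run:
```python
from h import *
st();look("wrist","w9",["pen_a_mid"],.1);pen("w9",5.5,(650,-20))
k9,k8=[np.load(f"pics/{n}.npy",allow_pickle=True).item() for n in("w9","w8")]
b9=[s for s,c,m in blobs("w9","green")];print(b9)
```

```text
22.43 [663.9 -20.9 131.6] [-3.14e+00  2.00e-03 -2.77e+00] grip 32.1 F [ 0.9 -0.5  0.5] 0.0 q [-0.15  0.67  1.23  0.    1.23 -2.09]
pen c [654.5 -23.7] ends [613.  -39.8] [710.5  -2. ] len 104.6 ang 21.2 box [248 121  12 120]
[array([ 248,  121,   12,  120, 1259], dtype=int32)]
```

Request:
send_rows(offset=[[0,0,0.3],[0,0,0.6],[0,0,0.85],[0,0,0.95],[0,0,1]], delta_rot=[[0,0,0],[0,0,0],[0,0,0],[0,0,0],[0,0,0]])

```text
time: 23.15
tool_pos: [663.7, -21.1, 10.7]
tcp_rot: [-3.141, 0.001, -2.77]
contact_force: [-0.2, 0.1, 1.0]
grip_width: 32.2
finger_force: 0.0
```

Request:
send_rows(offset=[[0,0,0.04],[0,0,0.06],[0,0,0.06]], delta_rot=[[0,0,0],[0,0,0],[0,0,0]])

```text
time: 23.52
tool_pos: [663.2, -21.0, 3.1]
tcp_rot: [-3.141, 0.001, -2.77]
contact_force: [-0.7, -0.5, -0.2]
grip_width: 31.9
finger_force: 0.0
```

Request:
send_rows(offset=[[0,0,0],[0,0,0],[0,0,0],[0,0,0]], delta_rot=[[0,0,0],[0,0,0],[0,0,0],[0,0,0]], grip=0)

```text
time: 24.02
tool_pos: [663.1, -21.0, 2.8]
tcp_rot: [-3.141, 0.0, -2.77]
contact_force: [-0.3, 0.1, 1.2]
grip_width: 10.3
finger_force: 30.0
```

Pen gripped. I need the corked tube's position before backing the pen out from under the flap edge.

Run:
```python
from h import *
ks=optics.get_calibration("side")
k4,k8=[np.load(f"pics/{n}.npy",allow_pickle=True).item() for n in("w4","w8")]
print(on_plane(ks,(202.1,215.8),0).round(),on_plane(k4,(345,98),0).round(),tri([(k4,(376,75)),(k8,(401,231))]))
print("cup",on_plane(k4,(307,5),72).round(), "rack",on_plane(k8,(245,300),30).round(),on_plane(k8,(300,333),30).round())
```

```text
[649. 119.   0.] [618. 121.   0.] (array([639.44740634, 120.55086725, 121.03999035]), [array([-0.2,  1.4]), array([-0.9,  1.2])])
cup [722. 173.  72.] rack [813.  39.  30.] [830. 123.  30.]
```

Request:
send_rows(offset=[[0,0,-0.15],[0,0,-0.25],[-0.17,0,-0.28],[-0.35,0,-0.4],[-0.35,0,-0.7],[-0.35,0,-1]], delta_rot=[[0,0,0],[0,0,0],[0,0,0],[0,0,0],[0,0,0],[0,0,0]])

```text
time: 24.78
tool_pos: [702.2, -5.6, 124.5]
tcp_rot: [-3.141, 0.0, -2.77]
contact_force: [-0.1, -1.8, 0.2]
grip_width: 10.5
finger_force: 30.0
```

Request:
send_rows(offset=[[0,0,-0.5],[0,0,-1]], delta_rot=[[0,0,0],[0,0,0]])

```text
time: 25.02
tool_pos: [701.8, -5.7, 245.6]
tcp_rot: [-3.141, 0.001, -2.77]
contact_force: [-0.3, 0.2, -0.0]
grip_width: 10.8
finger_force: 30.0
```

Request:
send_rows(offset=[[0,0,-0.3],[0,0,-0.5],[0.03,0.2,-0.5],[0.06,0.4,-0.5],[0.1,0.6,-0.5],[0.14,0.8,-0.5],[0.163,0.96,-0.5],[0.163,0.96,-0.5]], delta_rot=[[0,0,0.029],[0,0,0.058],[0,0,0.088],[0,0,0.117],[0,0,0.146],[0,0,0.175],[0,0,0.204],[0,0,0.234]])

```text
time: 26.02
tool_pos: [641.2, 96.0, 304.4]
tcp_rot: [3.14, 0.0, 2.04]
contact_force: [0.3, -0.1, 0.3]
grip_width: 10.5
finger_force: 30.0
```

Request:
send_rows(offset=[[0.25,-0.02,0],[0.5,-0.04,0],[0.75,-0.06,0],[0.947,-0.077,0]], delta_rot=[[0,0,0.029],[0,0,0.058],[0,0,0.088],[0,0,0.105]])

```text
time: 26.52
tool_pos: [581.1, 192.4, 304.0]
tcp_rot: [3.14, -0.001, 1.38]
contact_force: [0.7, 0.0, 0.0]
grip_width: 10.5
finger_force: 30.0
```

Request:
send_rows(offset=[[0.35,-0.32,0.1],[0.7,-0.65,0.3],[0.7,-0.65,0.5],[0.7,-0.65,0.5],[0.7,-0.65,0.5],[0.7,-0.65,0.5]], delta_rot=[[0,0,0],[0,0,0],[0,0,0],[0,0,0],[0,0,0],[0,0,0]])

```text
time: 27.28
tool_pos: [521.9, 288.0, 244.1]
tcp_rot: [3.139, -0.001, 1.383]
contact_force: [0.4, -0.2, -0.2]
grip_width: 10.2
finger_force: 30.0
```

Run:
```python
from h import *
st();look("wrist","w10",["pen_a_mid","slot_1"],.2)
```

```text
27.27 [521.9 288.  244.1] [ 3.139e+00 -1.000e-03  1.383e+00] grip 10.2 F [ 0.4 -0.2 -0.2] 30.0 q [ 0.38  0.46  1.29 -0.    1.39  0.56]
pen_a_mid [216.9 149.2] 0.87 [482.8 311.1   5.5]
slot_1 [218.1 143.9] 0.94 [486.5 317.7  14. ]
slot_1 [180.7 144.2] 0.71 [445.  325.3  14. ]
slot_1 [254.3 147.3] 0.68 [525.9 306.3  14. ]
```

View pics/w10.png

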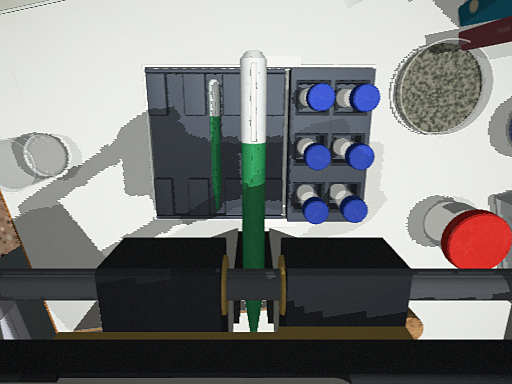

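w10 shows all six pockets filled. The held pen has its white end up at (253,52), pointing to tray +y, and the tray pen lies parallel in slot_2 at about (214,145). I'll measure the slot ribs and the held pen numerically.

```bash
cat >> h.py <<'E'
def prof(name,p,y0,y1,z=22,x0=-125,x1=45,n=7):
    k=np.load(f"pics/{name}.npy",allow_pickle=True).item();g=cv2.imread(f"pics/{name}.png",0).astype(np.float32)
    xs=np.arange(x0,x1,1.);ys=np.arange(y0,y1,1.);c,s=np.cos(p[2]),np.sin(p[2])
    M=np.array([[proj(k,(p[0]+c*x-s*y,p[1]+s*x+c*y,z)) for x in xs] for y in ys],np.float32)
    a=np.median(cv2.remap(g,M[...,0],M[...,1],cv2.INTER_LINEAR),0);d=np.convolve(a,[1,1,0,-1,-1],"same")
    return [(float(xs[i]),round(float(d[i]))) for i in range(2,len(xs)-2) if abs(d[i])>6 and abs(d[i])>=max(abs(d[i-2:i+3]))]
E
python3 - <<'E'
from h import *
p=(530.7,306.4,-0.189)
for n,ys in [("w10",[(45,65),(-65,-45)]),("w7",[(-65,-45)]),("w5",[(45,65)])]:
    for y in ys: print(n,y,prof(n,p,*y))
k=np.load("pics/w10.npy",allow_pickle=True).item()
o=get_obs();t=np.array([521.9,288.0]);ax=np.array([np.cos(1.383),np.sin(1.383)])
for u in [(253.5,50),(254,143)]: 
    x=on_plane(k,u,246.8)[:2]-t; print("along",(x@ax).round(1),"lat",(x@[ax[1],-ax[0]]).round(1))
im=cv2.imread("pics/w10.png");print([im[r,253].tolist() for r in range(44,58,2)])
# depth scale: junction->end length check
E
```

```text
w10 (45, 65) [(-119.0, -317), (-100.0, -112), (-97.0, 100), (-82.0, -39), (-79.0, 42), (-59.0, -92), (-53.0, 220), (-43.0, -136), (-37.0, 52), (-19.0, 152), (-8.0, 40), (-5.0, -42), (-2.0, 33), (7.0, -166), (25.0, -59), (31.0, -205), (34.0, 136), (37.0, -82)]
w10 (-65, -45) [(-120.0, -210), (-100.0, -49), (-97.0, 45), (-82.0, -15), (-79.0, 17), (-59.0, -44), (-50.0, 23), (-46.0, -25), (-40.0, -9), (-37.0, 10), (-22.0, 48), (-19.0, -36), (6.0, -16), (27.0, 181), (31.0, -217), (38.0, -80)]
w7 (-65, -45) [(-119.0, -10), (-108.0, -36), (-60.0, 114), (-57.0, -91), (-54.0, 103), (-47.0, -56), (-41.0, 26), (-35.0, -35), (-24.0, -9), (-19.0, 26), (-16.0, -46), (-13.0, 70), (-2.0, -34), (3.0, -36), (7.0, -21), (16.0, 39), (19.0, -47), (23.0, 62), (27.0, -77), (31.0, 76), (35.0, -48), (40.0, -53)]
w5 (45, 65) [(-81.0, 110), (-53.0, 372), (-42.0, -266), (-16.0, -107), (-12.0, 102), (2.0, -37), (5.0, 33), (27.0, -114), (31.0, 118), (36.0, -54), (40.0, -72)]
along 92.4 lat -0.9
along 53.5 lat -0.6
[[231, 236, 234], [232, 236, 234], [232, 236, 235], [204, 212, 207], [222, 224, 221], [223, 225, 223], [223, 225, 221]]
```

Request:
send_rows(offset=[[0,0,0.35],[0,0,0.75],[0,0,1],[0,0,1]], delta_rot=[[-0.0167,0,0],[-0.0167,0,0],[-0.0167,0,0],[-0.0167,0,0]])

```text
time: 27.92
tool_pos: [519.8, 287.7, 120.7]
tcp_rot: [3.041, 0.003, 1.384]
contact_force: [-0.6, 0.1, 0.8]
grip_width: 10.8
finger_force: 30.0
```

Request:
send_rows(offset=[[0,-0.031,0.3],[0,-0.058,0.55],[0,-0.076,0.72],[0,-0.087,0.829],[0,-0.087,0.829],[0,-0.087,0.829]], delta_rot=[[0,0,0],[0,0,0],[0,0,0],[0,0,0],[0,0,0],[0,0,0]])

```text
time: 28.68
tool_pos: [521.9, 288.8, 23.9]
tcp_rot: [3.035, -0.001, 1.384]
contact_force: [0.2, 0.3, -1.0]
grip_width: 10.6
finger_force: 30.0
```

Run:
```python
from h import *
st();o=get_obs();print(Rt.from_euler("xyz",o["tcp_rot"]).as_matrix().round(3))
```

```text
28.68 [521.9 288.8  23.9] [ 3.035e+00 -1.000e-03  1.384e+00] grip 10.6 F [ 0.2  0.3 -1. ] 30.0 q [ 0.41  0.66  1.63 -0.08  0.77  0.65]
[[ 0.185  0.977  0.105]
 [ 0.983 -0.185 -0.019]
 [ 0.001  0.107 -0.994]]
```

Request:
send_rows(offset=[[0,-0.002,0.02],[0,-0.004,0.04],[0,-0.005,0.05],[0,-0.005,0.05]], delta_rot=[[0,0,0],[0,0,0],[0,0,0],[0,0,0]])

```text
time: 29.18
tool_pos: [521.2, 288.5, 17.3]
tcp_rot: [3.036, -0.0, 1.384]
contact_force: [-1.5, -0.6, 5.1]
grip_width: 10.5
finger_force: 30.0
```

Request:
send_rows(offset=[[0,0,0],[0,0,0],[0,0,0]], delta_rot=[[0,0,0],[0,0,0],[0,0,0]], grip=0.22)

```text
time: 29.55
tool_pos: [521.0, 288.4, 16.4]
tcp_rot: [3.037, 0.0, 1.384]
contact_force: [0.7, 1.0, 0.4]
grip_width: 20.0
finger_force: 0.0
```

Request:
send_rows(offset=[[0,0.02,-0.2],[0,0.052,-0.5],[0,0.087,-0.829]], delta_rot=[[0,0,0],[0,0,0],[0,0,0]])

```text
time: 29.92
tool_pos: [520.6, 288.3, 117.1]
tcp_rot: [3.038, 0.001, 1.384]
contact_force: [0.8, 0.8, 0.1]
grip_width: 20.2
finger_force: 0.0
```

Request:
send_rows(offset=[[0,0.05,-0.5],[0,0.1,-0.99],[0,0.1,-0.99],[0,0.1,-0.99]], delta_rot=[[0.0167,0,0],[0.0167,0,0],[0.0167,0,0],[0.0167,0,0]])

```text
time: 30.42
tool_pos: [520.0, 288.4, 235.3]
tcp_rot: [-3.141, 0.001, 1.384]
contact_force: [0.4, -0.2, -1.0]
grip_width: 20.5
finger_force: 0.0
```

Run:
```python
from h import *
st();look("wrist","w11",["pen_a_mid"],.2)
k=np.load("pics/w11.npy",allow_pickle=True).item()
pen("w11",19.5,(505,300),120)
p=(530.7,306.4,-0.189);c,s=np.cos(p[2]),np.sin(p[2])
for S,C,m in blobs("w11","green"):
    v,u=np.nonzero(m);P=np.array([on_plane(k,(a,b),19.5)[:2]-p[:2] for a,b in zip(u,v)]);T=np.c_[c*P[:,0]+s*P[:,1],-s*P[:,0]+c*P[:,1]]
    print("tray frame x med",np.median(T[:,0]).round(1),"y",T[:,1].min().round(1),T[:,1].max().round(1),"x at lo/hi y",np.median(T[T[:,1]<T[:,1].min()+25,0]).round(1),np.median(T[T[:,1]>T[:,1].max()-25,0]).round(1))
pen("w2",5.5,(518,-296));pen("w6",5.5,(518,-296));pen("w1",5.5,(518,-296))
```

```text
30.43 [520.  288.4 235.3] [-3.141e+00  1.000e-03  1.384e+00] grip 20.5 F [ 0.4 -0.2 -1. ] 0.0 q [ 0.38  0.47  1.31 -0.    1.37  0.56]
pen_a_mid [219.7 150.4] 0.96 [483.7 310.1   5.5]
pen c [480.6 302.9] ends [489.  347.6] [469.7 245.2] len 104.1 ang -100.7 box [211 117  12  94]
pen c [521.2 296.4] ends [529.6 340.9] [510.  237.6] len 105.1 ang -100.7 box [250 116  10  95]
tray frame x med -48.6 y -71.6 32.6 x at lo/hi y -48.7 -48.7
tray frame x med -7.9 y -71.4 33.7 x at lo/hi y -7.9 -7.6
pen c [ 517.2 -297.6] ends [ 547.1 -246.3] [ 492.8 -339.3] len 107.7 ang -120.2 box [174 157  37  63]
pen c [ 518.8 -299.2] ends [ 545.1 -253.6] [ 496.6 -337.8] len 97.1 ang -120.0 box [232   0 102  43]
pen c [ 520.8 -293.1] ends [ 549.4 -243.7] [ 496.7 -334.6] len 105.0 ang -120.1 box [258 152  40  62]
```

Request:
send_rows(offset=[[-0.48,0.086,0],[-0.978,0.172,0]], delta_rot=[[0,0,0],[0,0,0]], grip=0.35)

```text
time: 30.78
tool_pos: [518.1, 168.5, 234.1]
tcp_rot: [-3.139, 0.001, 1.387]
contact_force: [1.9, -0.8, 0.9]
grip_width: 31.4
finger_force: 0.0
```

Request:
send_rows(offset=[[-0.48,0.086,0],[-0.978,0.172,0]], delta_rot=[[0,0,0],[0,0,0]])

```text
time: 31.02
tool_pos: [516.6, 48.6, 234.5]
tcp_rot: [-3.139, 0.0, 1.385]
contact_force: [0.2, 0.6, 0.2]
grip_width: 32.2
finger_force: 0.0
```

Request:
send_rows(offset=[[-0.48,0.086,0],[-0.978,0.172,0]], delta_rot=[[0,0,0],[0,0,0]])

```text
time: 31.28
tool_pos: [515.2, -70.5, 234.6]
tcp_rot: [-3.139, -0.0, 1.385]
contact_force: [0.5, -0.1, -1.0]
grip_width: 32.2
finger_force: 0.0
```

Request:
send_rows(offset=[[-0.48,0.086,0],[-0.978,0.172,0]], delta_rot=[[0,0,0],[0,0,0]])

```text
time: 31.52
tool_pos: [513.8, -189.5, 234.5]
tcp_rot: [-3.139, -0.001, 1.385]
contact_force: [1.3, 0.6, -0.4]
grip_width: 32.1
finger_force: 0.0
```

Request:
send_rows(offset=[[-0.48,0.086,0],[-0.978,0.172,0],[-0.978,0.172,0],[-0.978,0.172,0],[-0.978,0.172,0]], delta_rot=[[0,0,0.027],[0,0,0.0536],[0,0,0.0536],[0,0,0.0536],[0,0,0.0536]])

```text
time: 32.15
tool_pos: [513.2, -305.7, 235.6]
tcp_rot: [-3.141, -0.0, 1.05]
contact_force: [0.4, 1.2, 0.1]
grip_width: 32.2
finger_force: 0.0
```

Run:
```python
from h import *
st();look("wrist","w12",["pen_a_mid"],.2);pen("w12",5.5,(512,-300))
```

```text
32.15 [ 513.2 -305.7  235.6] [-3.141 -0.     1.05 ] grip 32.2 F [0.4 1.2 0.1] 0.0 q [-0.67  0.47  1.3   0.    1.37 -0.14]
pen_a_mid [256.  164.2] 0.69 [ 514.4 -307.8    5.5]
pen c [ 520.  -296.1] ends [ 549.9 -245. ] [ 495.5 -338. ] len 107.8 ang -120.3 box [251  99   9  96]
```

Request:
send_rows(offset=[[-0.016,0.009,0.35],[-0.016,0.009,0.75],[-0.016,0.009,1]], delta_rot=[[0,0,0.001],[0,0,0.001],[0,0,0.001]])

```text
time: 32.62
tool_pos: [512.6, -307.9, 114.1]
tcp_rot: [-3.139, -0.0, 1.043]
contact_force: [-0.0, -0.6, 0.8]
grip_width: 32.3
finger_force: 0.0
```

Request:
send_rows(offset=[[0,0,0.35],[0,0,0.6],[0,0,0.8],[0,0,0.9],[0,0,0.935],[0,0,0.935]], delta_rot=[[0,0,0],[0,0,0],[0,0,0],[0,0,0],[0,0,0],[0,0,0]])

```text
time: 33.38
tool_pos: [513.5, -309.5, 4.5]
tcp_rot: [3.14, 0.0, 1.042]
contact_force: [0.0, 0.8, -0.6]
grip_width: 32.3
finger_force: 0.0
```

Request:
send_rows(offset=[[0,0,0],[0,0,0],[0,0,0],[0,0,0]], delta_rot=[[0,0,0],[0,0,0],[0,0,0],[0,0,0]], grip=0)

```text
time: 33.88
tool_pos: [513.3, -309.6, 4.3]
tcp_rot: [3.141, 0.0, 1.041]
contact_force: [0.1, -0.1, 3.8]
grip_width: 10.5
finger_force: 30.0
```

Request:
send_rows(offset=[[0,0,-0.3],[0,0,-0.7],[0,0,-1]], delta_rot=[[0,0,0],[0,0,0],[0,0,0]])

```text
time: 34.25
tool_pos: [513.3, -309.6, 125.7]
tcp_rot: [3.14, 0.0, 1.041]
contact_force: [0.2, 0.1, 0.2]
grip_width: 10.5
finger_force: 30.0
```

Request:
send_rows(offset=[[0,0,-0.5],[0.2,-0.15,-1],[0.5,-0.38,-1],[0.853,-0.635,-1]], delta_rot=[[0,0,0],[0,0,0],[0,0,0],[0,0,0]])

```text
time: 34.75
tool_pos: [498.9, -181.8, 244.7]
tcp_rot: [3.14, -0.0, 1.04]
contact_force: [-0.5, 0.0, -0.8]
grip_width: 10.5
finger_force: 30.0
```

Request:
send_rows(offset=[[0.1,-0.08,0],[0.2,-0.16,0],[0.32,-0.24,0],[0.43,-0.32,0],[0.53,-0.4,0],[0.64,-0.48,0],[0.75,-0.56,0],[0.853,-0.635,0]], delta_rot=[[0,0,-0.029],[0,0,-0.058],[0,0,-0.087],[0,0,-0.116],[0,0,-0.145],[0,0,-0.174],[0,0,-0.203],[0,0,-0.232]])

```text
time: 35.75
tool_pos: [484.7, -55.2, 243.7]
tcp_rot: [-3.142, -0.0, 2.505]
contact_force: [0.2, -0.6, -0.3]
grip_width: 10.4
finger_force: 30.0
```

Request:
send_rows(offset=[[0.09,0.1,0],[0.18,0.2,0],[0.27,0.29,0],[0.36,0.39,0],[0.45,0.49,0],[0.55,0.58,0],[0.64,0.68,0],[0.727,0.775,0]], delta_rot=[[0,0,-0.029],[0,0,-0.058],[0,0,-0.087],[0,0,-0.116],[0,0,-0.145],[0,0,-0.174],[0,0,-0.203],[0,0,-0.232]])

```text
time: 36.75
tool_pos: [470.6, 71.5, 243.7]
tcp_rot: [3.141, -0.0, -2.321]
contact_force: [-0.3, 1.0, -0.1]
grip_width: 10.7
finger_force: 30.0
```

Request:
send_rows(offset=[[-0.17,0.2,0],[-0.35,0.4,0],[-0.52,0.6,0],[-0.688,0.81,0]], delta_rot=[[0,0,-0.029],[0,0,-0.058],[0,0,-0.087],[0,0,-0.0904]])

```text
time: 37.25
tool_pos: [456.4, 198.7, 243.8]
tcp_rot: [3.142, -0.0, -1.756]
contact_force: [0.1, 0.0, -0.2]
grip_width: 10.5
finger_force: 30.0
```

Request:
send_rows(offset=[[-0.5,0.15,0],[-1,0.311,0],[-1,0.311,0],[-1,0.311,0],[-1,0.311,0],[-1,0.311,0]], delta_rot=[[0,0,0],[0,0,0],[0,0,0],[0,0,0],[0,0,0],[0,0,0]])

```text
time: 38.0
tool_pos: [443.0, 321.4, 244.0]
tcp_rot: [-3.141, 0.0, -1.761]
contact_force: [0.2, 0.1, 0.2]
grip_width: 10.3
finger_force: 30.0
```

Run:
```python
from h import *
st();look("wrist","w13",["slot_1","tray"],.2)
k=np.load("pics/w13.npy",allow_pickle=True).item();o=get_obs()
for S,C,m in blobs("w13","green"):
    v,u=np.nonzero(m);print(S,C.round(1),[ (on_plane(k,q,o["tool_pos"][2]+1.2)-o["tool_pos"]).round(1) for q in ((u[v.argmin()],v.min()),(u[v.argmax()],v.max()))])
print(prof("w13",(530.7,306.4,-0.189),-70,-45))
```

```text
38.0 [443.  321.4 244. ] [-3.141  0.    -1.761] grip 10.3 F [0.2 0.1 0.2] 30.0 q [ 0.49  0.37  1.43 -0.    1.34 -2.46]
slot_1 [179.9 163.8] 0.96 [524.7 307.2  14. ]
slot_1 [215.9 161. ] 0.92 [483.4 311.9  14. ]
slot_1 [253.1 160.1] 0.71 [441.4 318.9  14. ]
slot_1 [ 88.1 114.6] 0.35 [610.5 234.6  14. ]
tray [174.8 163.6] 0.84 [534.  307.9   0. ]
tray [388.  151.7] 0.72 [284.1 341.6   0. ]
[ 242   94   23  175 3253] [253.  191.6] [array([-14.3, -73. ,   1.2]), array([6.2, 9. , 1.2])]
[211  99  11  97 799] [215.8 151.2] [array([  2.5, -74.1,   1.2]), array([ 11.3, -31.1,   1.2])]
[173 100  14  96 821] [179.1 152.4] [array([ 19.5, -77. ,   1.2]), array([ 29. , -34.5,   1.2])]
[244 300  20  13 212] [253.1 305.8] [array([ 9.4, 27.1,  1.2]), array([ 7.7, 34.8,  1.2])]
[(-120.0, -301), (-101.0, -58), (-98.0, 64), (-92.0, 59), (-87.0, -50), (-79.0, 76), (-59.0, -68), (-54.0, -67), (-50.0, 100), (-46.0, -26), (-41.0, -102), (-38.0, 123), (-25.0, -29), (-18.0, -32), (-12.0, -75), (-9.0, 97), (-5.0, -30), (0.0, -120), (4.0, 113), (27.0, -116), (36.0, 127)]
```

Request:
send_rows(offset=[[-0.03,0.007,0.35],[-0.03,0.007,0.75],[-0.03,0.007,1]], delta_rot=[[0,0,0],[0,0,0],[0,0,0]])

```text
time: 38.52
tool_pos: [441.6, 325.6, 121.8]
tcp_rot: [3.14, -0.001, -1.759]
contact_force: [0.1, 0.2, -1.2]
grip_width: 10.7
finger_force: 30.0
```

Request:
send_rows(offset=[[0,0,0.3],[0,0,0.55],[0,0,0.72],[0,0,0.8],[0,0,0.8],[0,0,0.8]], delta_rot=[[0,0,0],[0,0,0],[0,0,0],[0,0,0],[0,0,0],[0,0,0]])

```text
time: 39.28
tool_pos: [443.0, 326.6, 28.8]
tcp_rot: [-3.14, 0.001, -1.759]
contact_force: [0.8, -0.8, -0.4]
grip_width: 10.3
finger_force: 30.0
```

Request:
send_rows(offset=[[0.01,0,0.03],[0.01,0,0.06],[0.01,0,0.08],[0.01,0,0.085],[0.01,0,0.085]], delta_rot=[[0,0,0],[0,0,0],[0,0,0],[0,0,0],[0,0,0]])

```text
time: 39.9
tool_pos: [442.1, 325.0, 18.3]
tcp_rot: [-3.141, -0.0, -1.758]
contact_force: [-2.5, -2.1, 7.3]
grip_width: 10.6
finger_force: 30.0
```

Request:
send_rows(offset=[[0,0,0],[0,0,0],[0,0,0]], delta_rot=[[0,0,0],[0,0,0],[0,0,0]], grip=0.22)

```text
time: 40.28
tool_pos: [442.1, 325.1, 17.4]
tcp_rot: [3.141, -0.0, -1.759]
contact_force: [1.8, -0.7, 0.3]
grip_width: 20.1
finger_force: 0.0
```

Request:
send_rows(offset=[[0,0,-0.2],[0,0,-0.5],[0,0,-1]], delta_rot=[[0,0,0],[0,0,0],[0,0,0]])

```text
time: 40.65
tool_pos: [441.0, 324.4, 137.1]
tcp_rot: [3.138, -0.003, -1.759]
contact_force: [0.9, 0.9, -0.9]
grip_width: 20.0
finger_force: 0.0
```

Request:
send_rows(offset=[[0.1,0,-0.5],[0.3,0,-1],[0.3,0,-1],[0.3,0,-1],[0.3,0,-1]], delta_rot=[[0,0,0],[0,0,0],[0,0,0],[0,0,0],[0,0,0]])

```text
time: 41.28
tool_pos: [434.7, 289.7, 255.8]
tcp_rot: [3.139, -0.002, -1.758]
contact_force: [-0.4, -0.2, 0.4]
grip_width: 20.0
finger_force: 0.0
```

Run:
```python
from h import *
st();look("wrist","w14",["pen_a_mid","vial_a"],.2)
k=np.load("pics/w14.npy",allow_pickle=True).item()
p=(530.7,306.4,-0.189);c,s=np.cos(p[2]),np.sin(p[2])
tr=lambda X:np.c_[c*(X[:,0]-p[0])+s*(X[:,1]-p[1]),-s*(X[:,0]-p[0])+c*(X[:,1]-p[1])]
for S,C,m in blobs("w14","green"):
    v,u=np.nonzero(m);T=tr(np.array([on_plane(k,(a,b),19.5)[:2] for a,b in zip(u,v)]))
    print("pen x",np.median(T[:,0]).round(1),"y",T[:,1].min().round(1),T[:,1].max().round(1),"x lo/hi",np.median(T[T[:,1]<T[:,1].min()+25,0]).round(1),np.median(T[T[:,1]>T[:,1].max()-25,0]).round(1))
for S,C,m in blobs("w14","blue"): print("cap",S[2:],tr(on_plane(k,C,79)[None]).round(1))
```

```text
41.27 [434.7 289.7 255.8] [ 3.139e+00 -2.000e-03 -1.758e+00] grip 20.0 F [-0.4 -0.2  0.4] 0.0 q [ 0.44  0.32  1.48  0.    1.35 -2.51]
pen_a_mid [252.9 190.9] 0.74 [440.6 328.    5.5]
pen_a_mid [216.7 190.1] 0.61 [484.2 318.6   5.5]
pen_a_mid [140.8 231.7] 0.57 [591.  354.1   5.5]
pen_a_mid [ 92.5 143.6] 0.39 [616.5 235.1   5.5]
pen_a_mid [176.2 187. ] 0.37 [532.2 305.4   5.5]
pen_a_mid [382.2 178.6] 0.31 [282.3 342.4   5.5]
vial_a [ 94.6 142.8] 0.98 [616.3 234.9   0. ]
vial_a [134.5 184. ] 0.97 [583.6 293.1   0. ]
vial_a [101.5 187.4] 0.76 [625.1 289.6   0. ]
vial_a [125.4 141.5] 0.65 [579.6 240.3   0. ]
vial_a [104.9 227. ] 0.6 [636.8 341.    0. ]
pen x -48.2 y -72.3 34.7 x lo/hi -48.1 -48.0
pen x -91.5 y -72.3 36.0 x lo/hi -91.5 -91.5
pen x -6.9 y -71.1 35.9 x lo/hi -6.8 -7.0
cap [ 30  27 589] [[ 55.5 -56. ]]
cap [ 31  27 612] [[ 92.9 -54.5]]
cap [ 30  27 568] [[94.  -1.7]]
cap [ 30  27 563] [[53.9 -1.8]]
cap [ 29  26 488] [[94.3 51.3]]
```

Run:
```python
from h import *
snap("side","s1");snap("scene","c1");p=(530.7,306.4,-0.189);c,s=np.cos(p[2]),np.sin(p[2])
W=lambda x,y,z:(p[0]+c*x-s*y,p[1]+s*x+c*y,z)
for n,cam in(("s1","side"),("c1","scene")):
    k=optics.get_calibration(cam)
    print(n,{i:proj(k,W(*PK[i],77)).round() .tolist() for i in PK},[(C.round().tolist(),int(S[4])) for S,C,m in blobs(n,"blue",15)])
k=np.load("pics/w11.npy",allow_pickle=True).item()
print("w11",[np.round([c*(x[0]-p[0])+s*(x[1]-p[1]),-s*(x[0]-p[0])+c*(x[1]-p[1])],1).tolist() for x in [on_plane(k,C,79) for S,C,m in blobs("w11","blue",100)]])
```

```text
s1 {1: [196.0, 217.0], 2: [179.0, 227.0], 3: [159.0, 239.0], 4: [184.0, 212.0], 5: [166.0, 222.0], 6: [147.0, 232.0]} [([184.0, 214.0], 67), ([197.0, 218.0], 79), ([166.0, 223.0], 87), ([179.0, 229.0], 99), ([153.0, 237.0], 205)]
c1 {1: [240.0, 144.0], 2: [232.0, 137.0], 3: [225.0, 130.0], 4: [251.0, 141.0], 5: [243.0, 134.0], 6: [235.0, 127.0]} [([115.0, 52.0], 36), ([232.0, 53.0], 34), ([235.0, 128.0], 31), ([225.0, 131.0], 28), ([243.0, 135.0], 33), ([233.0, 138.0], 34), ([251.0, 142.0], 38), ([241.0, 144.0], 31)]
w11 [[54.8, 53.8], [94.4, 53.3], [94.2, -0.3], [54.4, -0.8], [55.1, -54.4], [92.7, -52.9]]
```

All six caps stand at the same height over their pockets, and the three pens lie parallel in their slots.

```bash
python3 -c "
from plant import ticket
print(ticket.close_job())"
```

```text
the job is handed in; nothing more can be done
None
```

The kit is complete and handed in at about 41 s: both loose blue-capped vials stand fully home in pockets 3 and 4, and the two loose green pens lie flat in slots 1 and 3 with tips matching the tray's pen.

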